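# Press a repaired book: take up the wheel's slack, then two turns

### The arm

A 6-joint arm with a two-finger parallel gripper is mounted at the origin on the work surface. World frame = base frame: x ahead of the robot, y to its left, z up, the work surface at z = 0. Lengths are in m, angles in rad, forces in N, time in s.
With the tool pointing down it reaches from about 0.4 to 0.825 m from the base axis. Payload 7 kg.
Tool frame: the origin (TCP) lies at the centre of the arm's flange, where the gripper is bolted on; the fingertips stand 178 mm ahead of it and the grasp point (between the pads) lies 159 mm ahead of it; z points along the fingers, y is the direction in which the jaws open and shut (so a half turn about z gives the same grasp; the last joint's range is limited). The gripper opens to 88 mm and grips with 3 to 60 N. Pads are 19 mm wide; open, the fingers measure 130 mm over their backs; the gripper's body (78 mm by 193 mm) begins 47 mm behind the grasp point.
Start: joints at [1.628, 0.359, 0.012, 0, -1.224, -0.288], TCP at [0.154, 0.657, 0.405] pointing down, gripper open.
Joint ranges: [-3.07, 3.07], [-1.43, 2.12], [-1.02, 1.25], [-3.03, 1.67], [-3.05, -0], [-3.03, 3.03]. Speed limits (rad/s): [2.39, 2.39, 3.01, 3.14, 3.14, 3.14].

### API

Orientations are given as [roll, pitch, yaw] about the fixed x, y, z axes, in that order (R = Rz(yaw) Ry(pitch) Rx(roll)).
In Python, from station import arm gives the robot as it stands.
- The arm moves only by the shell command python3 -m handwheel 'ROWS' [OPENING] [FORCE]. ROWS is JSON, a list of rows, each a list of 4 numbers: the shift along the world's x, y, z in cm, then the turn about the world's z in rad. In form: [[dx, dy, dz, yaw], ...]. A call has 1 to 20 rows; each row shifts and turns the commanded pose from where the row before left it; what a row does not reach is not made up. A row lasts 1/10 s, in which the tool goes at most 50 mm and 8.59 degrees, less where a joint would pass 70% of its speed; a pose out of reach is approached as far as the arm can. A call is refused whole if a number of a shift passes 5 or a number of a turn 0.15, either way. A call with a gripper value outside its range is refused whole. OPENING is the closure, from 0 (fully open) to 1 (shut), set as the call begins (- or left out, the last holds). The fingers move at their own pace and stop on an object; FORCE is the grip in N (left out, the last holds). Time passes only in rows, so rows that do not move let the fingers close. It gives the time, the measured TCP pose, the force and the opening at its end, in the units of the state.
- arm.get_state(): the state, without advancing time (a new reading comes with each control period).
- arm.grab_frame(name): name is "side" or "top" or "wrist"; returns a dict with "image" (420x560x3 uint8, red, green, blue), "depth" (420x560 float32, m along the optical axis (not along the pixel's ray), 0 where there is no reading), "vfov" (degrees; the focal length in pixels is half the picture's height over the tangent of half this angle, whatever the lens; pixels are square), "cx", "cy" (the principal point, pixels), "k1" (the pictures are not rectified: a ray, as slopes to the right and down, at radius r is drawn at 1 + k1 r^2 times it, then the intrinsics apply), "rvec" (rotation vector, rad) and "tvec" (3), from world to camera coordinates, as OpenCV has them. Camera axes: x right, y down, z forward; pixel columns grow to the right and rows downward; lengths in m; the calibration is good to about 2 mm. A picture is of the moment at which its call begins.
- arm.job_done(): hands the job in, once; it reports no verdict.
The state is a dict: "t": time; "q": joint angles; "qd": joint speeds; "joint_efforts": joint torques, N m; "eef_pos": TCP position; "ee_rot": TCP orientation; "force": force on the tool from outside, world axes, zero at the start; "moment": the same for the moment, N m; "width": finger opening in m.
Only numpy, scipy, OpenCV 4.12 (cv2) and the standard library are available. Lean on these libraries where they do the work, as an engineer would, in place of code of your own. Each camera call takes 0.05 s, during which the arm holds its last target.

### The job

Gently slide the book that sticks out of the bench press straight back along the bed until its spine sits squarely against the stop at the rear. Then wind the press down by the handle on its wheel, clockwise seen from above: the wheel has a lot of slack, so first turn it until you feel it bite on the screw, and from that point give it exactly two full turns. Force nothing, do not disturb the things around the press, and let go when done.

Things in the scene. Friction and masses are not known exactly. Their poses are not given: they have to be found in the camera images.
- press: Grey bench book press, fixed; place and yaw (up to 0.3 rad) vary. Origin on the table under its screw axis; x from open front to rear stop, y left, z up. Bed 250 x 230 x 25 mm (x -160 to +90, top z = 25). Columns at y = +-97 (24 wide, 36 deep, at x = 0); crossbeam 50 deep in x, z 150 to 180, above it the wheel, 122 mm over its rim.
- stop (a point): Middle of the front face of the press's rear stop, a steel bar 140 mm wide, z from 25 to 60 mm; the face is at x = +35 mm in the press frame, this point 42 mm above the table.
- book: Brown hardback, 170 (x) x 120 (y) x 40 mm thick, about 0.45 kg, on the press bed under the platen. Origin: centre of its underside, x towards its spine (rear). Starts pulled out 20 to 40 mm from the stop, a little askew; when home its origin is at x = -50 mm in the press frame, its front edge at -135. Slides with 2 to 5 N; never push it with 40 N.
- platen: Steel pressing plate 115 x 140 x 16 mm under the crossbeam, hung on springs (4 N per mm) from the ram; moves only up and down. Origin on the screw axis at its underside. Starts 2 mm above the book; two turns of the screw press it on the book with about 10 to 15 N, more than 25 N harms the book.
- ram_flange (a point): On the screw axis at the round steel flange (56 mm across, 8 mm thick) at the foot of the ram, between crossbeam and platen. It goes down 2 mm for each full turn of the screw, so 4 mm in all; its measured height is too coarse to count turns by.
- hub (a point): Top of the wheel's hub on the vertical screw axis, 216 mm above the table. Steel wheel, rim radius 55 mm, height fixed. A loose dog joins it to the screw: it turns freely (about 1 N at the handle) for an unknown 0.3 to 2.8 rad clockwise, then bites and takes about 9 N while turning (2 to 3 N remain when you stop); the screw stays where left. Turned back, the whole slack is 2.9 rad.
- handle (a point): Mid-grip point of the upright handle on the wheel's rim, 55 mm from the screw axis, 240 mm above the table. A round black grip, 22 mm diameter, 48 mm tall (212 to 260 mm above the table), that spins freely on its own axis: gripped firmly from above (40 N; at 15 N it can slip) it can be carried round without turning the hand. Its starting angle varies.
- book_low: Bystander: dark hardback 190 x 130 x 34 mm on the table to the press's right, with a lighter book lying on top. Origin under its centre.
- glue: Bystander: white bottle 52 mm across, 135 mm tall, to the press's left. Origin under its centre.
- folder: Bystander: flat white strip (folding tool) 150 x 22 x 6 mm on the table just left of the bed. Origin under its centre.
- brush: Bystander: brush lying on the table just right of the bed. Origin on its underside.
- tape: Bystander: roll of paper tape 90 mm across, 24 mm high, on the table at the left. Origin under its centre.
- weight: Bystander: steel knobbed weight, 56 mm across, 66 mm tall, at the right rear of the press. Origin under its centre.
Not all that is in view belongs to the job. What is shaped like the book but green or purple is not meant.

How it is judged:
By the outcome, as a careful person would: the job done as asked, in the order asked, and still so for the second after the job is handed in, with the robot touching nothing.
It also fails if it takes over 70 s, if anything falls off the work surface, if the arm or the gripper's body presses on something with over 40 N, if the wrist force passes 120 N, or if a joint passes its speed limit or range.

## Working session

There is one attempt and no reset: what is moved stays moved. The work goes in short steps, Python scripts to look and compute and a shell command to move; the robot and the scene stay as the last step left them, time stands still between calls to the robot, and variables do not carry over. Pictures are saved under pics/ and viewed, and the job is handed in when it is done.

```bash
ls; mkdir -p pics; cat > h.py <<'E'
import numpy as np, cv2
from station import arm
def grab(n):
    f=arm.grab_frame(n); return f
def K(f):
    h=f["image"].shape[0]; fl=h/2/np.tan(np.radians(f["vfov"])/2); return fl
def save(f,name,crop=None,s=1):
    im=f["image"][:,:,::-1]
    if crop: im=im[crop[1]:crop[3],crop[0]:crop[2]]
    if s!=1: im=cv2.resize(im,None,fx=s,fy=s,interpolation=cv2.INTER_CUBIC)
    cv2.imwrite("pics/"+name,im)
def ray(f,u,v):
    fl=K(f); d=np.array([(u-f["cx"])/fl,(v-f["cy"])/fl]); x=d.copy()
    for _ in range(20): x=d/(1+f["k1"]*(x@x))
    R=cv2.Rodrigues(np.array(f["rvec"],float))[0]; t=np.array(f["tvec"],float).ravel()
    return -R.T@t, R.T@np.array([x[0],x[1],1.])
def onz(f,u,v,z):
    o,d=ray(f,u,v); return o+d*(z-o[2])/d[2]
def dep(f,u,v):
    o,d=ray(f,u,v); return o+d*f["depth"][int(v),int(u)]
def proj(f,P):
    R=cv2.Rodrigues(np.array(f["rvec"],float))[0]; p=R@np.array(P,float)+np.array(f["tvec"],float).ravel()
    x=p[:2]/p[2]; x=x*(1+f["k1"]*(x@x)); return x*K(f)+[f["cx"],f["cy"]]
def cloud(f):
    h,w=f["depth"].shape; u,v=np.meshgrid(np.arange(w),np.arange(h)); fl=K(f)
    d=np.stack([(u-f["cx"])/fl,(v-f["cy"])/fl],-1); x=d.copy()
    for _ in range(20): x=d/(1+f["k1"]*(x**2).sum(-1,keepdims=True))
    c=np.concatenate([x,np.ones((h,w,1))],-1)*f["depth"][...,None]
    R=cv2.Rodrigues(np.array(f["rvec"],float))[0]; t=np.array(f["tvec"],float).ravel()
    return (c-t)@R
E
python3 - <<'E'
from h import *
import pickle
for n in ["side","top","wrist"]:
    f=grab(n); save(f,n+"0.png"); pickle.dump(f,open(n+"0.pkl","wb")); o,d=ray(f,280,210); print(n,o,d,f["vfov"],f["k1"])
s=arm.get_state(); print(s["t"],s["eef_pos"],s["ee_rot"],s["width"],s["force"])
E
```

```text
pics
side [-0.07941485 -0.75926224  1.29611719] [ 0.41449731  0.48467231 -0.7704771 ] 45.80264413961471 0.009016390796549593
top [ 0.416931   -0.00511038  1.52043971] [ 0.08744414 -0.0138082  -0.99609696] 44.79838089824294 0.03940457823939271
wrist [0.22595848 0.64061216 0.38376516] [-0.27897108  0.04917287 -0.95920799] 69.25392869550983 -0.01653747288793905
0.15 [0.15439411 0.65694991 0.40395797] [ 3.14032879e+00 -1.26775462e-04 -2.30937961e-01] 0.08755235942350148 [ 0.44831417  0.163493   -0.62423686]
```

View pics/side0.png

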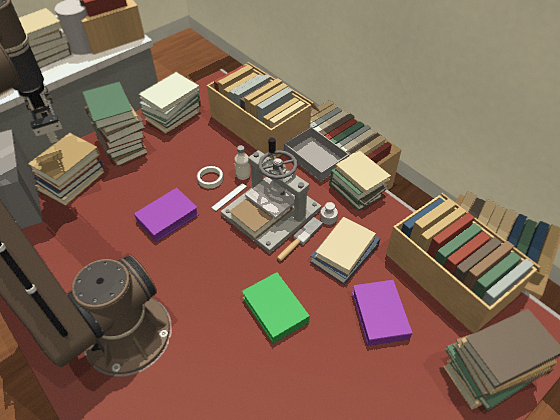

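View pics/top0.png

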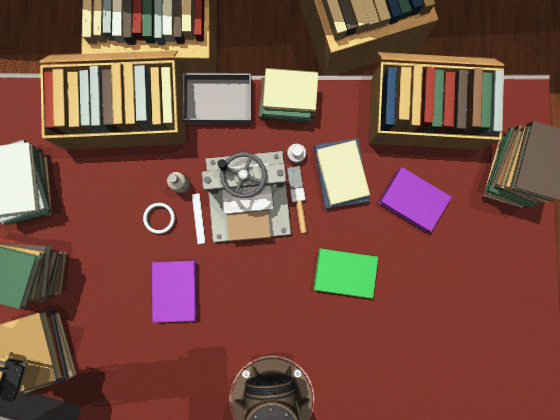

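View pics/wrist0.png

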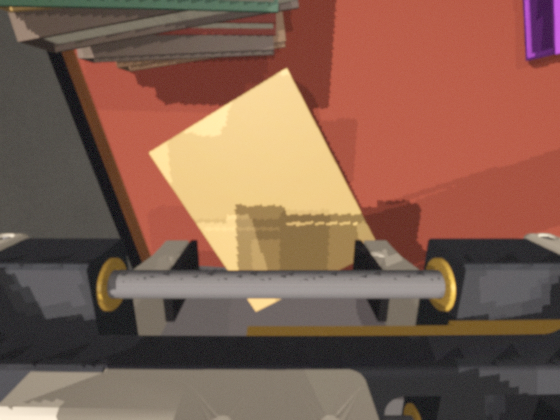

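```bash
python3 - <<'E'
from h import *
import pickle
t=pickle.load(open("top0.pkl","rb")); s=pickle.load(open("side0.pkl","rb"))
save(t,"topc.png",(140,130,320,255),4.4); save(s,"sidec.png",(200,125,350,265),4.2)
E
```

```text
(no output)
```

View pics/topc.png

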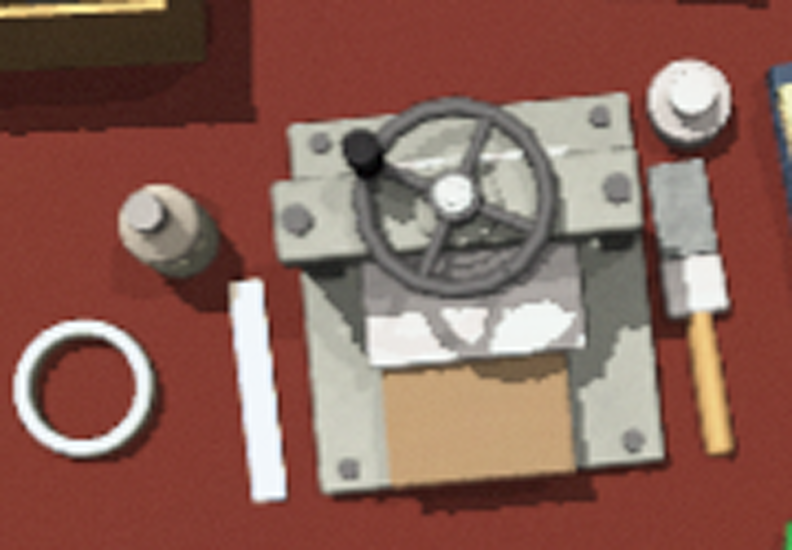

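View pics/sidec.png

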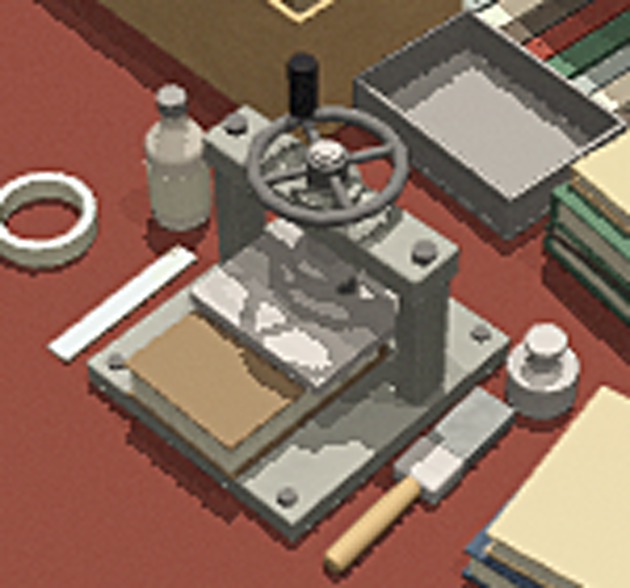

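```bash
python3 - <<'E'
from h import *
import pickle
t=pickle.load(open("top0.pkl","rb")); s=pickle.load(open("side0.pkl","rb"))
def T(u,v,z): return onz(t,140+(u+.5)/4.4-.5,130+(v+.5)/4.4-.5,z)
def S(u,v,z): return onz(s,200+(u+.5)/4.2-.5,125+(v+.5)/4.2-.5,z)
P=lambda n,p: print(n,(p[:3]*1000).round(1))
for n,u,v,z in [("bedFL",322,493,.025),("bedFR",664,460,.025),("hub",455,195,.216),("beamFL",280,263,.18),("beamFR",642,228,.18),("beamRR",635,150,.18),("beamRL",274,184,.18),("handletop",362,146,.26),("bookFL",388,486,.065),("bookFR",576,469,.065),("bookmidR",570,352,.065),("bookmidL",383,368,.065),("bedRL",290,127,.025),("bedRR",628,94,.025)]:
    P(n,T(u,v,z))
for n,u,v,z in [("hub",327,150,.216),("handletop",302,62,.26),("bookFL",130,361,.065),("bookFR",235,447,.065),("bedFL",90,377,.025),("bedFR",295,527,.025),("bedRR",510,340,.025)]:
    P("side "+n,S(u,v,z))
# clouds
C=cloud(t); im=t["image"]
m=(C[...,2]>.05)&(C[...,2]<.08)&(abs(C[...,0]-.5)<.15)&(abs(C[...,1]-.05)<.1)
hsv=cv2.cvtColor(im,cv2.COLOR_RGB2HSV)
print(C[m].shape,hsv[227,248],C[227,248],C[250,100,2])
b=m&(hsv[...,0]<22)&(hsv[...,0]>8)&(hsv[...,1]>80)
c=cv2.findContours(b.astype(np.uint8),0,1)[0]; c=max(c,key=cv2.contourArea)
print(cv2.approxPolyDP(c,2,True).reshape(-1,2).tolist())
for p in cv2.approxPolyDP(c,2,True).reshape(-1,2): P("bk",onz(t,*p,.065))
E
```

```text
bedFL [455.7 170.8  25. ]
bedFR [477.  -56.5  25. ]
hub [625.  72. 216.]
beamFL [589.6 178.8 180. ]
beamFR [610.7 -38.6 180. ]
beamRR [658.2 -34.5 180. ]
beamRL [637.4 182.8 180. ]
handletop [646.  122.1 260. ]
bookFL [459.  123.6  65. ]
bookFR [469.7   2.   65. ]
bookmidR [545.9   5.8  65. ]
bookmidL [535.6 127.3  65. ]
bedRL [701.6 194.1  25. ]
bedRR [724.4 -33.3  25. ]
side hub [625.8  75.1 216. ]
side handletop [642.9 122.2 260. ]
side bookFL [461.7 118.2  65. ]
side bookFR [470.1   1.1  65. ]
side bedFL [445.6 154.5  25. ]
side bedFR [474.6 -61.1  25. ]
side bedRR [720.  -35.4  25. ]
(1318, 3) [ 15  98 197] [0.49608478 0.06622962 0.06549783] 0.0014146022169049981
[[267, 210], [227, 214], [229, 239], [270, 236]]
bk [544.8  12.   65. ]
bk [533.5 126.3  65. ]
bk [462.  120.2  65. ]
bk [470.2   3.5  65. ]
```

```bash
python3 - <<'E'
from h import *
import pickle
t=pickle.load(open("top0.pkl","rb")); s=pickle.load(open("side0.pkl","rb"))
for f in (t,s):
    C=cloud(f).reshape(-1,3)
    for a in np.linspace(0,1,11):
        p=np.array([.154,.657])*(1-a)+np.array([.425,.053])*a
        d=np.linalg.norm(C[:,:2]-p,axis=1); k=(d<.12)&(C[:,2]<.3)
        print(p.round(2), C[k,2].max().round(3) if k.any() else None,end="; ")
    print()
# wheel rim height
C=cloud(t); im=t["image"]
d=np.hypot(C[...,0]-.6245,C[...,1]-.0722)
for lo,hi in ((0,8),(15,40),(48,62)):
    k=(d>lo/1e3)&(d<hi/1e3)&(C[...,2]>.19); print(lo,np.percentile(C[k][:,2],[10,50,90,99]).round(3))
k=(C[...,2]>.235)&(d<.09); print(C[k].mean(0),k.sum(),C[k][:,2].max())
E
```

```text
[0.15 0.66] 0.3; [0.18 0.6 ] 0.3; [0.21 0.54] 0.3; [0.24 0.48] 0.3; [0.26 0.42] 0.049; [0.29 0.36] 0.05; [0.32 0.29] 0.05; [0.34 0.23] 0.05; [0.37 0.17] 0.071; [0.4  0.11] 0.073; [0.42 0.05] 0.088; 
[0.15 0.66] 0.3; [0.18 0.6 ] 0.3; [0.21 0.54] 0.3; [0.24 0.48] 0.299; [0.26 0.42] 0.048; [0.29 0.36] 0.049; [0.32 0.29] 0.05; [0.34 0.23] 0.05; [0.37 0.17] 0.07; [0.4  0.11] 0.073; [0.42 0.05] 0.091; 
0 [0.217 0.221 0.224 0.227]
15 [0.192 0.208 0.213 0.218]
48 [0.206 0.21  0.217 0.261]
[0.64462215 0.12191296 0.25731822] 73 0.2688190241128008
```

Candidates for "the book": tan/brown cover under the platen at top (248,225); purple ones at (174,291) and (416,200), green at (346,273), the dark/cream stack at (342,173). I chose the brown one in the press; the close crop above confirms it. The press origin is about (0.6245, 0.0722) with yaw 0.095, and the book is about 25 mm out.

```bash
python3 -m handwheel '[[1.42,-3.18,0,-0.148],[1.42,-3.18,0,-0.148],[1.42,-3.18,0,-0.148],[1.42,-3.18,0,-0.148],[1.42,-3.18,0,-0.148],[1.42,-3.18,0,-0.148],[1.42,-3.18,0,-0.148],[1.42,-3.18,0,-0.148],[1.42,-3.18,0,-0.148],[1.42,-3.18,0,-0.148],[1.42,-3.18,0,-0.148],[1.42,-3.18,0,-0.148],[1.42,-3.18,0,-0.148],[1.42,-3.18,0,-0.148],[1.42,-3.18,0,-0.148],[1.42,-3.18,0,-0.148],[1.42,-3.18,0,-0.148],[1.42,-3.18,0,-0.148],[1.42,-3.18,0,-0.148],[0,0,0,0]]' 0.4 20; python3 - <<'E'
from h import *
f=grab("wrist");save(f,"w1.png");f=grab("side");save(f,"s1.png",(150,0,400,300),2)
s=arm.get_state();print(s["t"],s["eef_pos"],s["ee_rot"],s["q"],s["width"],s["force"])
E
```

```text
t: 2.15
eef_pos: [0.4249, 0.0502, 0.4044]
ee_rot: [-3.141, -0.001, -3.051]
force: [0.3, 0.4, -0.0]
width: 0.0524
2.25 [0.42424567 0.05215011 0.40443178] [-3.14155944e+00 -4.76707293e-04 -3.04409269e+00] [ 5.87540132e-01 -6.41991523e-02 -4.97735988e-01 -2.14906146e-04
 -1.13769574e+00 -2.06074626e+00] 0.052993321955721616 [ 0.3148673  -0.44903363  0.03967134]
```

View pics/w1.png

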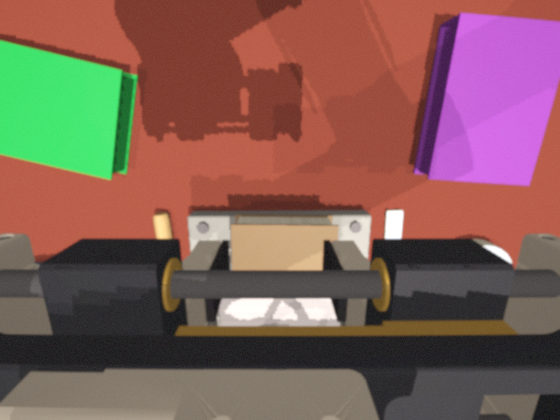

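View pics/s1.png

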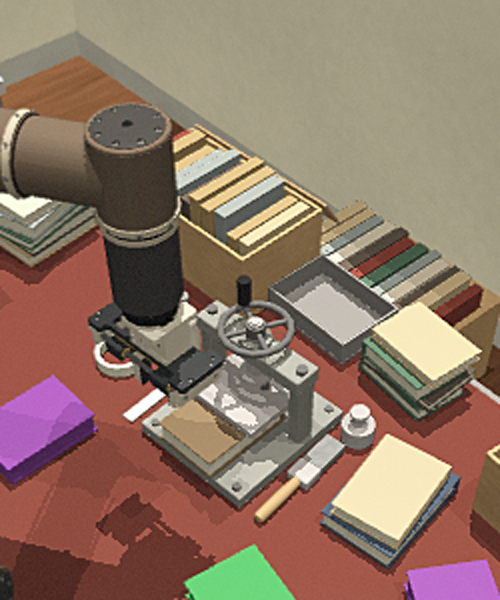

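```bash
python3 -m handwheel '[[0,0,-1.86,0],[0,0,-1.86,0],[0,0,-1.86,0],[0,0,-1.86,0],[0,0,-1.86,0],[0,0.1,-1.86,0],[0,0.1,-1.86,0],[0,0,-1.86,0],[0,0,-1.86,0],[0,0,-1.86,-0.003],[0,0,0,0]]'; python3 - <<'E'
from h import *
f=grab("side");save(f,"s2.png",(200,100,350,240),4);f=grab("wrist");save(f,"w2.png")
E
```

```text
t: 3.35
eef_pos: [0.4231, 0.0554, 0.2169]
ee_rot: [-3.14, -0.004, -3.043]
force: [-0.1, -0.5, 0.7]
width: 0.0525
```

View pics/s2.png

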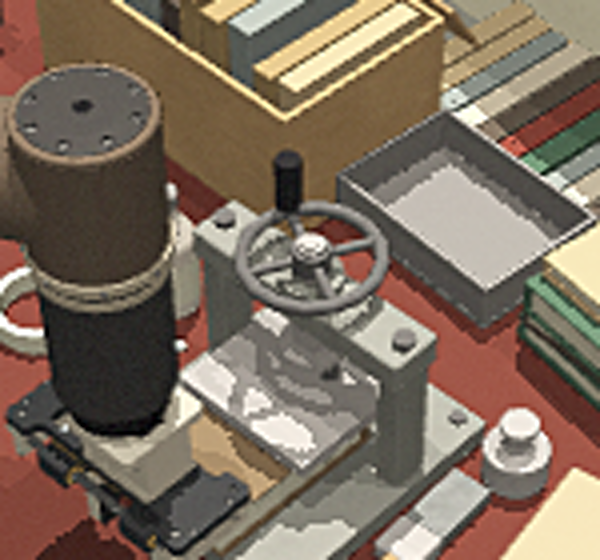

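View pics/w2.png

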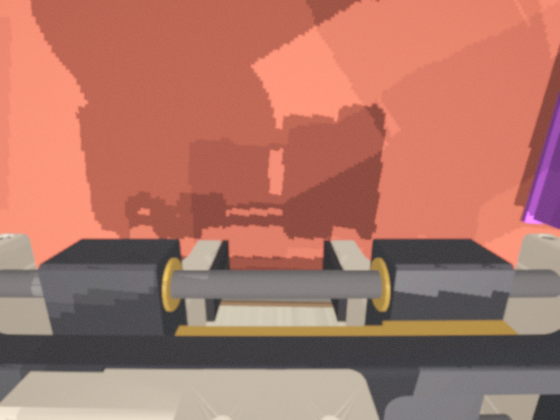

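```bash
python3 -m handwheel '[[0.5,0.05,0,0],[0.5,0.05,0,-0.003],[0.5,0.05,0,0],[0.5,0.05,0,0],[0.4,0.04,0,0],[0.2,0.02,0,0],[0.2,0.02,0,0],[0.2,0.02,0,0]]'; python3 -m handwheel '[[0.2,0.02,0,0],[0.2,0.02,0,0],[0.2,0.02,0,0],[0.2,0.02,0,0]]';python3 -m handwheel '[[0.2,0.02,0,0],[0.2,0.02,0,0],[0.2,0.02,0,0]]'
```

```text
t: 4.25
eef_pos: [0.4535, 0.0573, 0.2183]
ee_rot: [-3.141, -0.002, -3.049]
force: [-2.4, -0.8, 0.4]
width: 0.0526
t: 4.65
eef_pos: [0.4624, 0.0588, 0.2186]
ee_rot: [3.142, 0.0, -3.049]
force: [-1.8, 0.2, -2.2]
width: 0.0527
t: 4.95
eef_pos: [0.4684, 0.0593, 0.2187]
ee_rot: [3.142, 0.0, -3.049]
force: [-1.3, -0.3, -0.9]
width: 0.0526
```

```bash
python3 -m handwheel '[[0.2,0.02,0,0],[0.2,0.02,0,0],[0.15,0.02,0,0]]';python3 -m handwheel '[[0.1,0.01,0,0],[0.1,0.01,0,0]]'; python3 -m handwheel '[[0.1,0.01,0,0]]'
```

```text
t: 5.25
eef_pos: [0.4739, 0.0599, 0.2187]
ee_rot: [-3.142, 0.0, -3.049]
force: [-2.4, -0.3, -0.6]
width: 0.0526
t: 5.45
eef_pos: [0.4757, 0.06, 0.2187]
ee_rot: [-3.142, -0.0, -3.049]
force: [-2.2, -0.0, -0.3]
width: 0.0526
t: 5.55
eef_pos: [0.4768, 0.0602, 0.2187]
ee_rot: [-3.142, 0.0, -3.049]
force: [-2.0, -0.5, -0.3]
width: 0.0526
```

```bash
python3 -m handwheel '[[0.1,0.01,0,0]]';python3 -m handwheel '[[0.1,0.01,0,0]]'; python3 -m handwheel '[[0.1,0.01,0,0]]'
```

```text
t: 5.65
eef_pos: [0.4773, 0.0602, 0.2186]
ee_rot: [-3.141, -0.001, -3.049]
force: [-8.6, 1.7, 6.5]
width: 0.0527
t: 5.75
eef_pos: [0.4777, 0.0601, 0.2185]
ee_rot: [-3.141, -0.003, -3.049]
force: [-11.9, 2.6, 8.0]
width: 0.0526
t: 5.85
eef_pos: [0.478, 0.06, 0.2184]
ee_rot: [-3.141, -0.004, -3.049]
force: [-15.6, 3.1, 10.0]
width: 0.0527
```

```bash
python3 -m handwheel '[[0.08,0.01,0,0],[0,0,0,0],[0,0,0,0]]'; python3 -c "
from h import *
s=arm.get_state();print(s['moment'],s['force'])"; python3 -m handwheel '[[-0.2,-0.02,0,0],[-0.5,-0.05,0,0],[-1,-0.1,0,0],[-2,-0.2,0,0],[-3,-0.3,0,0],[0,0,0,0]]'
```

```text
t: 6.15
eef_pos: [0.4782, 0.0599, 0.2182]
ee_rot: [-3.14, -0.006, -3.049]
force: [-15.0, 3.1, 9.7]
width: 0.0525
[1.3162894  5.06629751 0.44605539] [-14.9938176    3.1072372    9.71982493]
t: 6.75
eef_pos: [0.4102, 0.0526, 0.2185]
ee_rot: [3.142, -0.001, -3.049]
force: [0.4, -0.3, 0.1]
width: 0.0526
```

```bash
python3 -m handwheel '[[0,0.8,2,0],[0,0.8,2.5,0],[0,1.5,2.5,0],[0,2,2.5,0],[0,3,2.5,0],[0,3,2.5,0],[0,3,2.5,0],[0,3,2.2,0],[0,0,0,0]]'; python3 - <<'E'
from h import *
import pickle
for n in ("side","top"):
    f=grab(n);pickle.dump(f,open(n+"3.pkl","wb"));save(f,n+"3.png",(200,130,350,270) if n=="side" else (140,130,320,255),4.2 if n=="side" else 4.4)
E
```

```text
t: 7.65
eef_pos: [0.4142, 0.2281, 0.414]
ee_rot: [3.137, 0.006, -3.046]
force: [0.4, -0.3, -0.5]
width: 0.0528
```

View pics/side3.png

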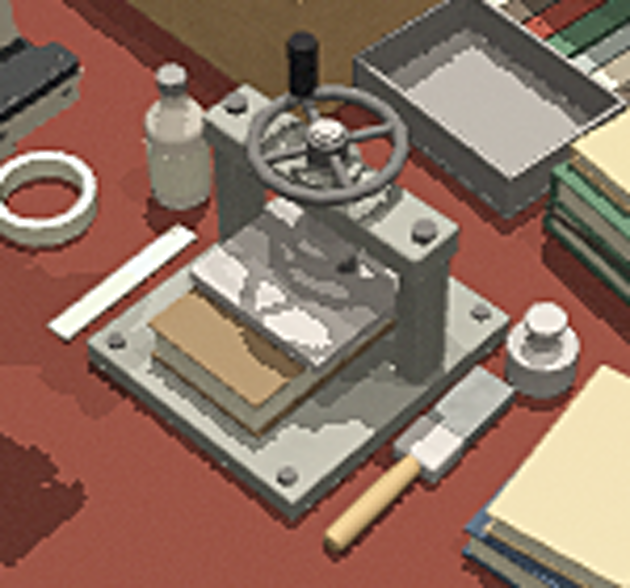

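View pics/top3.png

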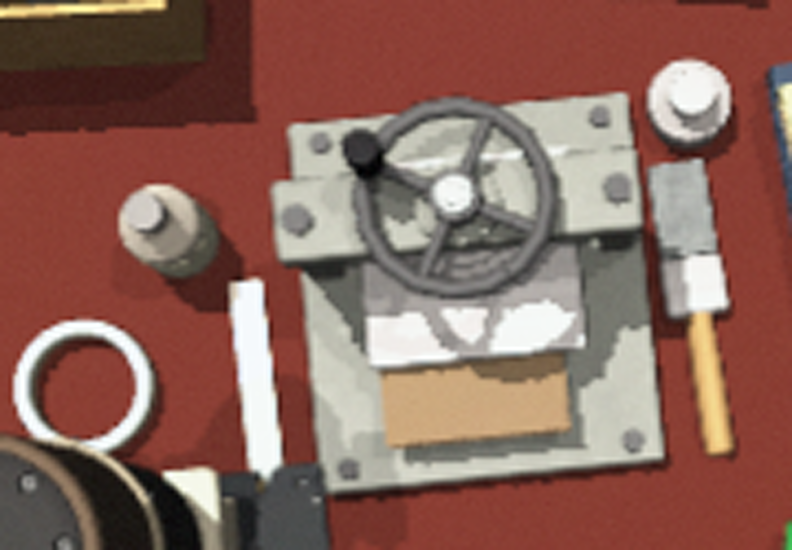

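```bash
python3 - <<'E'
from h import *
import pickle
t=pickle.load(open("top3.pkl","rb")); s=pickle.load(open("side3.pkl","rb"))
def T(u,v,z): return onz(t,140+(u+.5)/4.4-.5,130+(v+.5)/4.4-.5,z)
def S(u,v,z): return onz(s,200+(u+.5)/4.2-.5,130+(v+.5)/4.2-.5,z)
c,si=np.cos(.095),np.sin(.095)
def P(n,p):
    d=p-np.array([.6245,.0722,0]); print(n,np.round([1e3*(c*d[0]+si*d[1]),1e3*(-si*d[0]+c*d[1])],1))
P("FL",T(388,446,.065));P("FR",T(571,430,.065));P("RL",T(383,369,.065));P("RR",T(567,354,.065));P("sFL",S(150,322,.065));P("sFR",S(256,404,.065))
P("sbedFL",S(90,343,.025));P("sbedFR",S(295,506,.025))
# brown mask front edge fit
C=cloud(t);hsv=cv2.cvtColor(t["image"],cv2.COLOR_RGB2HSV)
m=((C[...,2]>.05)&(C[...,2]<.08)&(hsv[...,0]<22)&(hsv[...,0]>8)&(hsv[...,1]>80)).astype(np.uint8)
m[:, :224]=0;m[:,275:]=0;m[:205]=0;m[240:]=0
X=[];Y=[]
for u in range(231,268):
    r=np.where(m[:,u])[0]
    if len(r): 
        p=onz(t,u,r.max()+.5,.065); X.append(p[:2])
X=np.array(X);v=np.polyfit(X[:,1],X[:,0],1);print(v,"edge yaw",-np.arctan(v[0]))
d=np.array([np.polyval(v,.07),.07])-[.6245,.0722];print("x mid",c*d[0]+si*d[1])
E
```

```text
FL [-134.1   64.6]
FR [-135.3  -54.4]
RL [-83.9  63.3]
RR [-85.7 -56.6]
sFL [-134.8   63.3]
sFR [-135.2  -52.9]
sbedFL [-161.3  108.8]
sbedFR [-161.9 -118.5]
[-0.0889827   0.49653198] edge yaw 0.08874895335344654
x mid -0.13380038977397063
```

```bash
python3 -m handwheel '[[0,0,2,0],[0.5,0,2,0],[1.5,-0.5,1.6,0],[3,-1.2,0,0],[3,-1.4,0,0],[3,-1.5,0,0],[3,-1.5,0,0],[3,-1.5,0,0],[3,-1.5,0,0],[2,-1,0,0],[1,-0.4,0,0],[0,0,0,0],[0,0,0,0]]'; python3 - <<'E'
from h import *
f=grab("side");save(f,"s4.png",(200,80,350,220),4);f=grab("wrist");save(f,"w4.png")
s=arm.get_state();print(s["eef_pos"],s["ee_rot"])
E
```

```text
t: 9.05
eef_pos: [0.643, 0.1196, 0.4661]
ee_rot: [-3.142, -0.001, -3.049]
force: [0.1, 0.0, 0.0]
width: 0.0524
[0.64269147 0.12013141 0.46691715] [ 3.14131676e+00  1.92078335e-04 -3.04828311e+00]
```

View pics/s4.png

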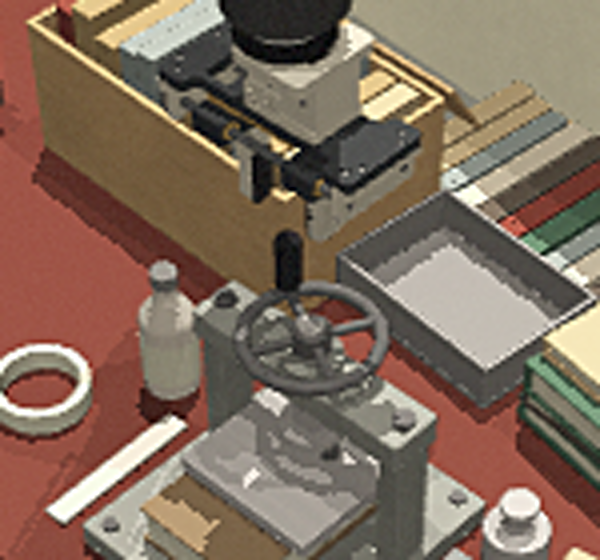

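View pics/w4.png

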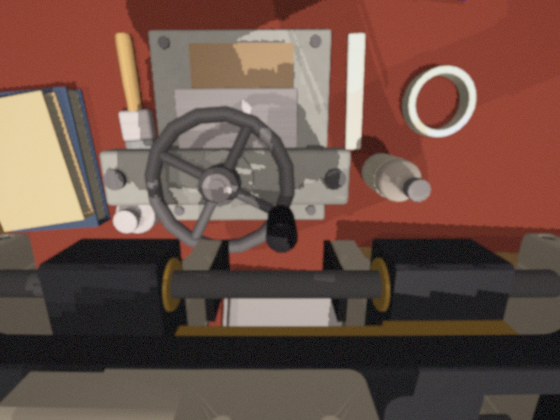

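```bash
python3 - <<'E'
from h import *
f=grab("wrist")
for n,u,v,z in(("handle",281,235,.26),("hub",219,185,.216)): print(n,onz(f,u,v,z),dep(f,u,v))
print(proj(f,[.645,.123,.26]),proj(f,[.6248,.0725,.216]))
save(f,"w4c.png",(190,150,340,260),5)
E
```

```text
handle [0.64131374 0.1238896  0.26      ] [0.64179847 0.12395781 0.25873511]
hub [0.62152414 0.07447936 0.216     ] [0.62023611 0.07545741 0.22173911]
[279.11272101 240.09789999] [216.27536099 188.89174012]
```

View pics/w4c.png

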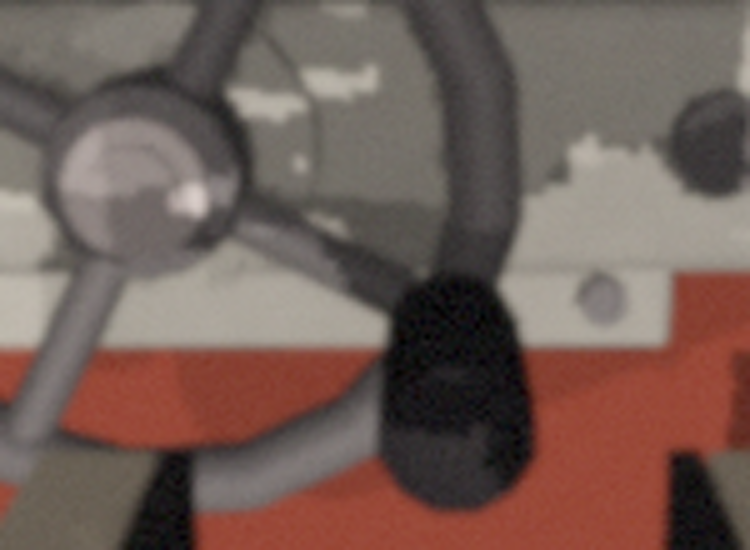

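```bash
python3 -m handwheel '[[0.1,0.33,-1,0],[0,0,-1,0],[0,0,-1,0],[0,0,-1,0],[0,0,-1,0],[0,0,-1,0],[0,0,-0.45,0],[0,0,0,0]]'; python3 -m handwheel '[[0,0,0,0],[0,0,0,0],[0,0,0,0],[0,0,0,0],[0,0,0,0],[0,0,0,0]]' 1 40;python3 -m handwheel '[[0,0,0,0],[0,0,0,0]]'; python3 - <<'E'
from h import *
f=grab("side");save(f,"s5.png",(200,80,350,220),4)
s=arm.get_state();print(s["eef_pos"],s["ee_rot"],s["force"],s["width"],s["moment"])
E
```

```text
t: 10.0
eef_pos: [0.6445, 0.1231, 0.4011]
ee_rot: [-3.141, -0.001, -3.049]
force: [0.5, -0.1, -0.2]
width: 0.0524
t: 10.6
eef_pos: [0.6447, 0.1234, 0.4025]
ee_rot: [3.141, 0.001, -3.049]
force: [1.5, 0.6, 1.2]
width: 0.0212
t: 10.8
eef_pos: [0.6447, 0.1234, 0.4025]
ee_rot: [3.141, 0.001, -3.049]
force: [0.5, 2.0, 1.7]
width: 0.0211
[0.64466842 0.12340037 0.40246182] [ 3.14117695e+00  8.61872481e-04 -3.04863201e+00] [0.70463334 2.9909304  2.43483022] 0.02162956330269394 [ 0.98583795 -0.40545479 -0.01413928]
```

View pics/s5.png

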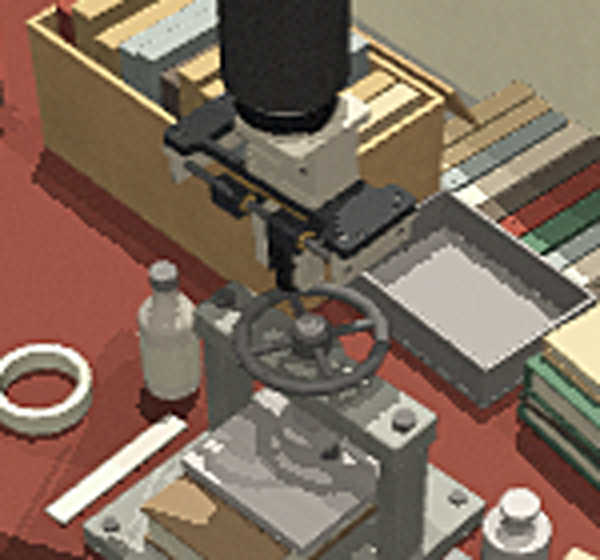

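```bash
cat > circ.py <<'E'
import sys,numpy as np
def rows(a0,step,n,r=5.5):
    a=a0-step*np.arange(n+1); p=np.round(r*np.c_[np.cos(a),np.sin(a)],2)
    return np.diff(p,axis=0).round(2)
a0,st,n=np.radians(float(sys.argv[1])),np.radians(float(sys.argv[2])),int(sys.argv[3])
print(" ".join("[%g,%g,0,0]"%tuple(x) for x in rows(a0,st,n)))
E
python3 circ.py 68.4 4 42
cat > ft.py <<'E'
from h import *
s=arm.get_state(); C=np.array([.6245,.0723]); d=np.array(s["eef_pos"][:2])-C; a=np.arctan2(d[1],d[0]); r=np.linalg.norm(d)
T=np.array([np.sin(a),-np.cos(a)]); F=np.array(s["force"][:2]); print("ang",round(np.degrees(a),2),"r",round(r*1000,2),"Ft",round(F@T,2),"Fr",round(F@d/r,2),"Fz",round(s["force"][2],2),"w",round(s["width"],4),"t",s["t"])
E
python3 ft.py
```

```text
[0.36,-0.15,0,0] [0.34,-0.18,0,0] [0.32,-0.2,0,0] [0.32,-0.22,0,0] [0.29,-0.25,0,0] [0.28,-0.26,0,0] [0.26,-0.29,0,0] [0.24,-0.3,0,0] [0.21,-0.31,0,0] [0.2,-0.33,0,0] [0.17,-0.35,0,0] [0.15,-0.35,0,0] [0.12,-0.37,0,0] [0.09,-0.37,0,0] [0.07,-0.38,0,0] [0.04,-0.38,0,0] [0.02,-0.38,0,0] [-0.01,-0.39,0,0] [-0.04,-0.38,0,0] [-0.06,-0.38,0,0] [-0.09,-0.37,0,0] [-0.12,-0.36,0,0] [-0.14,-0.36,0,0] [-0.17,-0.35,0,0] [-0.19,-0.33,0,0] [-0.21,-0.32,0,0] [-0.23,-0.31,0,0] [-0.26,-0.28,0,0] [-0.27,-0.27,0,0] [-0.29,-0.25,0,0] [-0.31,-0.23,0,0] [-0.33,-0.2,0,0] [-0.33,-0.19,0,0] [-0.35,-0.16,0,0] [-0.36,-0.13,0,0] [-0.37,-0.11,0,0] [-0.38,-0.08,0,0] [-0.38,-0.06,0,0] [-0.38,-0.03,0,0] [-0.38,0,0,0] [-0.39,0.03,0,0] [-0.38,0.05,0,0]
ang 68.46 r 54.94 Ft -0.44 Fr 3.04 Fz 2.43 w 0.0216 t 10.85
```

```bash
h="python3 -m handwheel"; f="python3 ft.py"
python3 -m handwheel '[[0.36,-0.15,0,0]]' >/dev/null;$f
python3 -m handwheel '[[0.34,-0.18,0,0]]' >/dev/null;$f
python3 -m handwheel '[[0.32,-0.2,0,0]]' >/dev/null;$f
python3 -m handwheel '[[0.32,-0.22,0,0]]' >/dev/null;$f
python3 -m handwheel '[[0.29,-0.25,0,0]]' >/dev/null;$f
python3 -m handwheel '[[0.28,-0.26,0,0]]' >/dev/null;$f
```

```text
ang 64.63 r 54.93 Ft -0.59 Fr 2.5 Fz 1.64 w 0.0215 t 10.95
ang 60.15 r 54.93 Ft -0.25 Fr 1.54 Fz 2.95 w 0.0211 t 11.05
ang 55.95 r 54.82 Ft -0.46 Fr 1.7 Fz 2.81 w 0.0215 t 11.15
ang 51.83 r 54.81 Ft 0.1 Fr -0.08 Fz 2.64 w 0.0214 t 11.25
ang 47.8 r 54.71 Ft -0.4 Fr 2.1 Fz 3.06 w 0.0214 t 11.35
ang 43.83 r 54.71 Ft -0.47 Fr 0.83 Fz 3.46 w 0.0212 t 11.45
```

Free so far (about 0.5 N tangential).

```bash
f="python3 ft.py"
python3 -m handwheel '[[0.26,-0.29,0,0]]' >/dev/null;$f
python3 -m handwheel '[[0.24,-0.3,0,0]]' >/dev/null;$f
python3 -m handwheel '[[0.21,-0.31,0,0]]' >/dev/null;$f
python3 -m handwheel '[[0.2,-0.33,0,0]]' >/dev/null;$f
python3 -m handwheel '[[0.17,-0.35,0,0]]' >/dev/null;$f
python3 -m handwheel '[[0.15,-0.35,0,0]]' >/dev/null;$f
python3 -m handwheel '[[0.12,-0.37,0,0]]' >/dev/null;$f
python3 -m handwheel '[[0.09,-0.37,0,0]]' >/dev/null;$f
```

```text
ang 39.75 r 54.63 Ft -0.76 Fr 0.03 Fz 3.76 w 0.0211 t 11.55
ang 35.8 r 54.62 Ft -1.31 Fr 0.48 Fz 4.56 w 0.0212 t 11.65
ang 31.91 r 54.6 Ft -0.34 Fr 0.23 Fz 4.79 w 0.0213 t 11.75
ang 27.89 r 54.6 Ft -0.23 Fr -0.82 Fz 5.35 w 0.0211 t 11.85
ang 23.82 r 54.54 Ft 0.32 Fr -1.12 Fz 4.93 w 0.0212 t 11.95
ang 19.8 r 54.57 Ft -0.83 Fr -1.31 Fz 5.51 w 0.0216 t 12.05
ang 15.73 r 54.53 Ft -0.7 Fr -1.64 Fz 5.23 w 0.0214 t 12.15
ang 11.73 r 54.48 Ft -1.36 Fr -1.71 Fz 5.7 w 0.0213 t 12.25
```

```bash
f="python3 ft.py"
python3 -m handwheel '[[0.07,-0.38,0,0]]' >/dev/null;$f
python3 -m handwheel '[[0.04,-0.38,0,0]]' >/dev/null;$f
python3 -m handwheel '[[0.02,-0.38,0,0]]' >/dev/null;$f
python3 -m handwheel '[[-0.01,-0.39,0,0]]' >/dev/null;$f
python3 -m handwheel '[[-0.04,-0.38,0,0]]' >/dev/null;$f
python3 -m handwheel '[[-0.06,-0.38,0,0]]' >/dev/null;$f
python3 -m handwheel '[[-0.09,-0.37,0,0]]' >/dev/null;$f
python3 -m handwheel '[[-0.12,-0.36,0,0]]' >/dev/null;$f
```

```text
ang 7.68 r 54.48 Ft -0.65 Fr -2.29 Fz 6.27 w 0.0212 t 12.35
ang 3.68 r 54.46 Ft -1.14 Fr -2.68 Fz 6.24 w 0.0214 t 12.45
ang -0.3 r 54.47 Ft -0.82 Fr -2.31 Fz 5.43 w 0.0212 t 12.55
ang -4.38 r 54.48 Ft -0.9 Fr -3.09 Fz 6.52 w 0.0213 t 12.65
ang -8.37 r 54.44 Ft -1.26 Fr -3.46 Fz 4.99 w 0.0216 t 12.75
ang -12.39 r 54.46 Ft -1.02 Fr -3.78 Fz 5.99 w 0.0214 t 12.85
ang -16.35 r 54.45 Ft -0.58 Fr -4.15 Fz 6.55 w 0.021 t 12.95
ang -20.29 r 54.43 Ft -0.83 Fr -3.99 Fz 5.29 w 0.021 t 13.05
```

```bash
f="python3 ft.py"
python3 -m handwheel '[[-0.14,-0.36,0,0]]' >/dev/null;$f
python3 -m handwheel '[[-0.17,-0.35,0,0]]' >/dev/null;$f
python3 -m handwheel '[[-0.19,-0.33,0,0]]' >/dev/null;$f
python3 -m handwheel '[[-0.21,-0.32,0,0]]' >/dev/null;$f
python3 -m handwheel '[[-0.23,-0.31,0,0]]' >/dev/null;$f
python3 -m handwheel '[[-0.26,-0.28,0,0]]' >/dev/null;$f
python3 -m handwheel '[[-0.27,-0.27,0,0]]' >/dev/null;$f
python3 -m handwheel '[[-0.29,-0.25,0,0]]' >/dev/null;$f
```

```text
ang -23.94 r 54.44 Ft -10.23 Fr -5.93 Fz 5.8 w 0.0213 t 13.15
ang -26.74 r 54.28 Ft -8.74 Fr -5.35 Fz 4.51 w 0.0212 t 13.25
ang -30.35 r 54.2 Ft -10.78 Fr -4.83 Fz 4.61 w 0.0214 t 13.35
ang -34.19 r 54.18 Ft -8.8 Fr -4.95 Fz 4.41 w 0.0213 t 13.45
ang -38.13 r 54.21 Ft -10.15 Fr -4.66 Fz 3.85 w 0.0214 t 13.55
ang -42.09 r 54.18 Ft -8.71 Fr -4.19 Fz 2.97 w 0.0216 t 13.65
ang -46.06 r 54.19 Ft -9.14 Fr -4.79 Fz 2.54 w 0.0214 t 13.75
ang -50.01 r 54.24 Ft -9.18 Fr -3.93 Fz 3.47 w 0.0216 t 13.85
```

```bash
f="python3 ft.py"
python3 -m handwheel '[[-0.31,-0.23,0,0]]' >/dev/null;$f
python3 -m handwheel '[[-0.33,-0.2,0,0]]' >/dev/null;$f
python3 -m handwheel '[[-0.33,-0.19,0,0]]' >/dev/null;$f
python3 -m handwheel '[[-0.35,-0.16,0,0]]' >/dev/null;$f
python3 -m handwheel '[[-0.36,-0.13,0,0]]' >/dev/null;$f
python3 -m handwheel '[[-0.37,-0.11,0,0]]' >/dev/null;$f
```

```text
ang -54.02 r 54.29 Ft -8.63 Fr -5.74 Fz 3.07 w 0.0213 t 13.95
ang -58.04 r 54.27 Ft -9.89 Fr -3.98 Fz 1.16 w 0.0211 t 14.05
ang -62.0 r 54.35 Ft -9.94 Fr -4.01 Fz 1.13 w 0.0211 t 14.15
ang -66.0 r 54.4 Ft -9.52 Fr -4.19 Fz 0.09 w 0.0214 t 14.25
ang -69.99 r 54.42 Ft -9.65 Fr -3.58 Fz 0.4 w 0.021 t 14.35
ang -74.03 r 54.48 Ft -9.39 Fr -2.93 Fz 1.02 w 0.0214 t 14.45
```

Bite clearly felt at about −22° (between −20.3° and −23.9°, where the tangential force jumped from about 1 to 10 N). Target final angle: −22° − 720° ≈ −742°. Commanded angle now is −75.6°.

```bash
python3 circ.py -75.6 8 80 | tr ' ' '\n' | awk '{printf "%s%s",$0,(NR%20==0?"\n\n":",")}'
```

```text
[-0.76,-0.14,0,0],[-0.76,-0.03,0,0],[-0.77,0.08,0,0],[-0.74,0.18,0,0],[-0.72,0.28,0,0],[-0.66,0.38,0,0],[-0.61,0.47,0,0],[-0.54,0.55,0,0],[-0.45,0.61,0,0],[-0.37,0.68,0,0],[-0.27,0.72,0,0],[-0.16,0.75,0,0],[-0.06,0.76,0,0],[0.05,0.77,0,0],[0.15,0.75,0,0],[0.26,0.72,0,0],[0.36,0.68,0,0],[0.44,0.63,0,0],[0.53,0.55,0,0],[0.6,0.48,0,0]

[0.66,0.39,0,0],[0.71,0.29,0,0],[0.75,0.19,0,0],[0.76,0.09,0,0],[0.77,-0.03,0,0],[0.75,-0.12,0,0],[0.73,-0.24,0,0],[0.7,-0.33,0,0],[0.64,-0.42,0,0],[0.57,-0.51,0,0],[0.5,-0.59,0,0],[0.41,-0.64,0,0],[0.32,-0.7,0,0],[0.21,-0.74,0,0],[0.11,-0.76,0,0],[0.01,-0.77,0,0],[-0.1,-0.76,0,0],[-0.21,-0.73,0,0],[-0.31,-0.71,0,0],[-0.4,-0.65,0,0]

[-0.49,-0.59,0,0],[-0.56,-0.52,0,0],[-0.64,-0.43,0,0],[-0.68,-0.35,0,0],[-0.73,-0.24,0,0],[-0.76,-0.14,0,0],[-0.76,-0.03,0,0],[-0.77,0.08,0,0],[-0.74,0.18,0,0],[-0.72,0.28,0,0],[-0.66,0.38,0,0],[-0.61,0.47,0,0],[-0.54,0.55,0,0],[-0.45,0.61,0,0],[-0.37,0.68,0,0],[-0.27,0.72,0,0],[-0.16,0.75,0,0],[-0.06,0.76,0,0],[0.05,0.77,0,0],[0.15,0.75,0,0]

[0.26,0.72,0,0],[0.36,0.68,0,0],[0.44,0.63,0,0],[0.53,0.55,0,0],[0.6,0.48,0,0],[0.66,0.39,0,0],[0.71,0.29,0,0],[0.75,0.19,0,0],[0.76,0.09,0,0],[0.77,-0.03,0,0],[0.75,-0.12,0,0],[0.73,-0.24,0,0],[0.7,-0.33,0,0],[0.64,-0.42,0,0],[0.57,-0.51,0,0],[0.5,-0.59,0,0],[0.41,-0.64,0,0],[0.32,-0.7,0,0],[0.21,-0.74,0,0],[0.11,-0.76,0,0]
```

```bash
python3 -m handwheel '[[-0.76,-0.14,0,0],[-0.76,-0.03,0,0],[-0.77,0.08,0,0],[-0.74,0.18,0,0],[-0.72,0.28,0,0],[-0.66,0.38,0,0],[-0.61,0.47,0,0],[-0.54,0.55,0,0],[-0.45,0.61,0,0],[-0.37,0.68,0,0]]'; python3 ft.py; python3 -m handwheel '[[-0.27,0.72,0,0],[-0.16,0.75,0,0],[-0.06,0.76,0,0],[0.05,0.77,0,0],[0.15,0.75,0,0],[0.26,0.72,0,0],[0.36,0.68,0,0],[0.44,0.63,0,0],[0.53,0.55,0,0],[0.6,0.48,0,0]]'; python3 ft.py
```

```text
t: 15.45
eef_pos: [0.5745, 0.0479, 0.4024]
ee_rot: [-3.139, 0.0, -3.049]
force: [4.6, -8.3, 2.5]
width: 0.0211
ang -154.01 r 55.59 Ft -9.51 Fr -0.52 Fz 2.46 w 0.0211 t 15.45
t: 16.45
eef_pos: [0.5912, 0.1168, 0.4021]
ee_rot: [-3.14, -0.006, -3.049]
force: [-12.0, 1.3, 12.5]
width: 0.0211
ang 126.78 r 55.55 Ft -8.82 Fr 8.27 Fz 12.47 w 0.0211 t 16.45
```

```bash
python3 -m handwheel '[[0.63,0.42,0,0],[0.7,0.3,0,0],[0.75,0.19,0,0],[0.76,0.09,0,0],[0.77,-0.03,0,0],[0.75,-0.12,0,0],[0.73,-0.24,0,0],[0.7,-0.33,0,0],[0.64,-0.42,0,0],[0.57,-0.51,0,0]]'; python3 ft.py; python3 -m handwheel '[[0.5,-0.59,0,0],[0.41,-0.64,0,0],[0.32,-0.7,0,0],[0.21,-0.74,0,0],[0.11,-0.76,0,0],[0.01,-0.77,0,0],[-0.1,-0.76,0,0],[-0.21,-0.73,0,0],[-0.31,-0.71,0,0],[-0.4,-0.65,0,0]]'; python3 ft.py
```

```text
t: 17.45
eef_pos: [0.6626, 0.1119, 0.4021]
ee_rot: [3.14, -0.002, -3.048]
force: [-5.6, 7.4, 7.9]
width: 0.0215
ang 46.1 r 54.9 Ft -9.17 Fr 1.5 Fz 7.9 w 0.0215 t 17.45
t: 18.45
eef_pos: [0.6692, 0.042, 0.4023]
ee_rot: [3.138, 0.003, -3.048]
force: [2.7, 9.8, 4.2]
width: 0.0207
ang -34.11 r 53.97 Ft -9.64 Fr -3.22 Fz 4.16 w 0.0207 t 18.45
```

```bash
python3 -m handwheel '[[-0.51,-0.57,0,0],[-0.56,-0.52,0,0],[-0.64,-0.43,0,0],[-0.68,-0.35,0,0],[-0.73,-0.24,0,0],[-0.76,-0.14,0,0],[-0.76,-0.03,0,0],[-0.77,0.08,0,0],[-0.74,0.18,0,0],[-0.72,0.28,0,0]]'; python3 ft.py; python3 -m handwheel '[[-0.66,0.38,0,0],[-0.61,0.47,0,0],[-0.54,0.55,0,0],[-0.45,0.61,0,0],[-0.37,0.68,0,0],[-0.27,0.72,0,0],[-0.16,0.75,0,0],[-0.06,0.76,0,0],[0.05,0.77,0,0],[0.15,0.75,0,0]]'; python3 ft.py
```

```text
t: 19.45
eef_pos: [0.6011, 0.0224, 0.4025]
ee_rot: [-3.14, 0.004, -3.049]
force: [8.9, -3.2, -1.5]
width: 0.0214
ang -115.14 r 55.08 Ft -9.4 Fr -0.84 Fz -1.5 w 0.0214 t 19.45
t: 20.45
eef_pos: [0.5701, 0.0856, 0.4022]
ee_rot: [-3.138, -0.003, -3.05]
force: [-2.1, -9.8, 6.5]
width: 0.0216
ang 166.24 r 55.98 Ft -10.01 Fr -0.3 Fz 6.47 w 0.0216 t 20.45
```

```bash
python3 -m handwheel '[[0.26,0.72,0,0],[0.36,0.68,0,0],[0.44,0.63,0,0],[0.53,0.55,0,0],[0.6,0.48,0,0],[0.66,0.39,0,0],[0.71,0.29,0,0],[0.75,0.19,0,0],[0.76,0.09,0,0],[0.77,-0.03,0,0]]'; python3 ft.py; python3 -m handwheel '[[0.75,-0.12,0,0],[0.73,-0.24,0,0],[0.7,-0.33,0,0],[0.64,-0.42,0,0],[0.57,-0.51,0,0]]'; python3 ft.py
```

```text
t: 21.45
eef_pos: [0.6279, 0.1277, 0.4021]
ee_rot: [3.141, -0.004, -3.048]
force: [-10.2, 4.1, 9.5]
width: 0.0213
ang 86.47 r 55.49 Ft -10.43 Fr 3.43 Fz 9.54 w 0.0213 t 21.45
t: 21.95
eef_pos: [0.6623, 0.1121, 0.4021]
ee_rot: [3.14, -0.002, -3.048]
force: [-7.3, 6.9, 7.5]
width: 0.0208
ang 46.43 r 54.91 Ft -10.06 Fr 0.01 Fz 7.52 w 0.0208 t 21.95
```

```bash
python3 circ.py 4.4 4 6;  python3 circ.py -19.6 1 6; python3 -m handwheel '[[0.5,-0.59,0,0],[0.41,-0.64,0,0],[0.32,-0.7,0,0],[0.21,-0.74,0,0],[0.11,-0.76,0,0]]'; python3 ft.py
```

```text
[0.02,-0.38,0,0] [-0.01,-0.39,0,0] [-0.04,-0.38,0,0] [-0.06,-0.38,0,0] [-0.09,-0.37,0,0] [-0.12,-0.36,0,0]
[-0.03,-0.1,0,0] [-0.04,-0.08,0,0] [-0.03,-0.09,0,0] [-0.04,-0.09,0,0] [-0.04,-0.09,0,0] [-0.04,-0.09,0,0]
t: 22.45
eef_pos: [0.6784, 0.0782, 0.4021]
ee_rot: [3.139, 0.0, -3.048]
force: [-3.1, 8.1, 6.2]
width: 0.0215
ang 6.28 r 54.19 Ft -8.41 Fr -2.19 Fz 6.2 w 0.0215 t 22.45
```

```bash
python3 -m handwheel '[[0.02,-0.38,0,0],[-0.01,-0.39,0,0],[-0.04,-0.38,0,0],[-0.06,-0.38,0,0],[-0.09,-0.37,0,0]]'; python3 ft.py; python3 -m handwheel '[[-0.06,-0.18,0,0]]'; python3 ft.py;python3 -m handwheel '[[0,0,0,0],[0,0,0,0]]'; python3 ft.py
```

```text
t: 22.95
eef_pos: [0.6769, 0.0595, 0.4022]
ee_rot: [3.138, 0.002, -3.048]
force: [0.4, 9.9, 4.9]
width: 0.0215
ang -13.69 r 53.95 Ft -9.73 Fr -1.95 Fz 4.95 w 0.0215 t 22.95
t: 23.05
eef_pos: [0.6764, 0.0576, 0.4022]
ee_rot: [3.138, 0.002, -3.048]
force: [0.7, 9.6, 3.3]
width: 0.0215
ang -15.84 r 53.9 Ft -9.42 Fr -1.98 Fz 3.25 w 0.0215 t 23.05
t: 23.25
eef_pos: [0.6764, 0.0575, 0.4022]
ee_rot: [3.139, 0.002, -3.048]
force: [0.3, 7.6, 3.9]
width: 0.0214
ang -15.89 r 53.92 Ft -7.36 Fr -1.76 Fz 3.94 w 0.0214 t 23.25
```

```bash
python3 -m handwheel '[[-0.06,-0.18,0,0],[-0.07,-0.17,0,0]]'; python3 ft.py; python3 -m handwheel '[[-0.08,-0.18,0,0],[-0.04,-0.09,0,0],[0,0,0,0],[0,0,0,0],[0,0,0,0]]'; cat >> ft.py <<'E'
from scipy.spatial.transform import Rotation as Ro
g=np.array(s["eef_pos"])+Ro.from_euler("xyz",s["ee_rot"]).apply([0,0,.159]); d=g[:2]-C; print("grasp ang",np.degrees(np.arctan2(d[1],d[0])).round(2),g.round(4))
E
python3 ft.py
```

```text
t: 23.45
eef_pos: [0.6753, 0.0543, 0.4022]
ee_rot: [3.138, 0.003, -3.048]
force: [1.2, 9.0, 4.2]
width: 0.0211
ang -19.51 r 53.85 Ft -8.84 Fr -1.9 Fz 4.24 w 0.0211 t 23.45
t: 23.95
eef_pos: [0.6741, 0.0515, 0.4023]
ee_rot: [3.139, 0.003, -3.048]
force: [1.1, 8.4, 4.0]
width: 0.0214
ang -22.74 r 53.81 Ft -8.17 Fr -2.22 Fz 4.04 w 0.0214 t 23.95
grasp ang -22.09 [0.6745 0.052  0.2433]
```

```bash
python3 -m handwheel '[[0.02,0.08,0,0],[0.02,0.08,0,0],[0,0,0,0]]'; python3 ft.py; python3 -m handwheel '[[0,0,0,0],[0,0,0,0],[0,0,0,0],[0,0,0,0],[0,0,0,0]]' 0.4 20; python3 ft.py
```

```text
t: 24.25
eef_pos: [0.6744, 0.0521, 0.4023]
ee_rot: [3.141, 0.001, -3.048]
force: [1.3, 4.7, 3.7]
width: 0.0212
ang -22.02 r 53.81 Ft -4.82 Fr -0.55 Fz 3.67 w 0.0212 t 24.25
grasp ang -21.74 [0.6746 0.0523 0.2433]
t: 24.75
eef_pos: [0.6739, 0.0512, 0.4018]
ee_rot: [-3.141, -0.001, -3.049]
force: [0.1, 0.1, 0.7]
width: 0.0513
ang -23.12 r 53.74 Ft -0.12 Fr 0.1 Fz 0.66 w 0.0513 t 24.75
grasp ang -23.23 [0.6738 0.0511 0.2428]
```

Released with no load left. Lifting and retreating, then checking.

```bash
python3 -m handwheel '[[0,0,0.5,0],[0,0,1.5,0],[0,0,2,0],[0,0,2,0],[0,0,2,0],[0,0,1,0],[-1,1,0,0],[-2,2,0,0],[-2.5,2.5,0,0],[-3,2.5,0,0],[-3,2.5,0,0],[-3,2.5,0,0],[-3,2.5,0,0],[-3,2.5,0,0],[-2,2,0,0],[0,0,0,0],[0,0,0,0]]'; python3 - <<'E'
from h import *
import pickle
for n in ("side","top"):
    f=grab(n);pickle.dump(f,open(n+"6.pkl","wb"));save(f,n+"6.png",(200,125,350,265) if n=="side" else (140,130,320,255),4.2 if n=="side" else 4.4)
print(arm.get_state()["t"])
E
```

```text
t: 26.45
eef_pos: [0.448, 0.2519, 0.4917]
ee_rot: [-3.141, -0.001, -3.047]
force: [0.7, -0.8, -0.1]
width: 0.0529
26.55
```

View pics/side6.png

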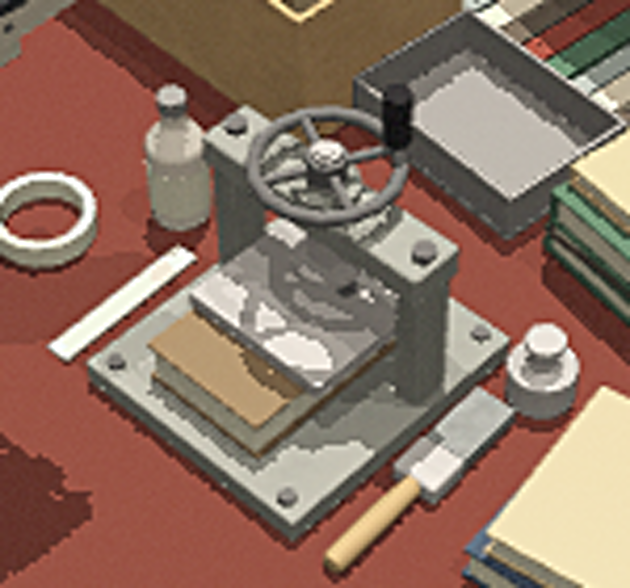

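View pics/top6.png

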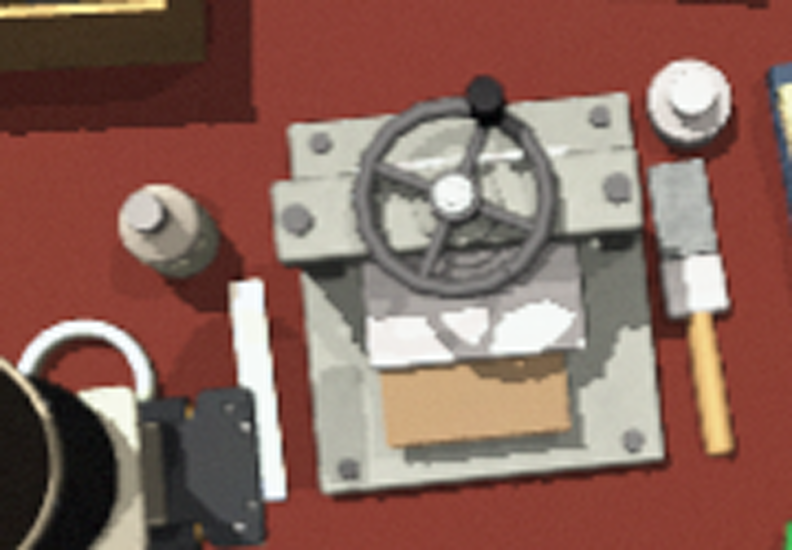

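The side and top views show the book front edge still at top-crop (388,446)–(571,430), the same as after the push. The handle is at (485,97), the platen is seated on the book, and the bystanders have not moved.

```bash
python3 - <<'E'
from h import *
import pickle
t=pickle.load(open("top6.pkl","rb"));p=onz(t,140+485.5/4.4-.5,130+97.5/4.4-.5,.26);d=p[:2]-[.6245,.0723];print(np.degrees(np.arctan2(d[1],d[0])),np.linalg.norm(d))
print(arm.job_done())
E
```

```text
-21.720767346975396 0.05357199421288671
the job is handed in; nothing more can be done
None
```

I slid the book home, wound the press two turns past the bite, let go, and handed the job in at about 26.6 s of the 70 s allowed. No verdict was reported.

- **Book:** I pushed it back with both fingertips until it met the stop, with about 15 N along the push. Afterwards its front edge measured about −135 mm in the press frame. It was square to within about 0.01 rad, which is as fine as the images allow. It had not moved after winding.
- **Winding:** The wheel turned freely until the force at the handle jumped from about 1 N to about 10 N at roughly −22°. That happened within a 4° step (−20.3° to −23.9°), so the bite angle is known to about ±2°. From there I carried the handle 720° clockwise at 8–10 N and stopped at −22.1°. The last top picture puts the handle at −21.7°.
- **Release:** I eased the load off, opened the gripper, lifted clear and moved away. The things around the press looked unmoved in the final side and top views.

Two readings did not match what I expected:
- When I paused, about 7–8 N stayed at the handle instead of the 2–3 N described. I backed the hand off slightly before opening.
- During the turns, small radial and vertical forces (up to about 12 N) showed that my screw-axis position was about 1 mm off. I corrected this along the way.

The platen's pressing force and the ram's travel were not measured directly.

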